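Crank the lab jack up to the spring probe

ROBOT

A 7-joint arm with a two-finger parallel gripper is mounted at the origin on a cart in front of the work surface, level with it; the furniture and walls round the work are solid. World frame = base frame: x ahead of the robot, y to its left, z up, the work surface at z = 0. Lengths are in mm, angles in rad, forces in N, time in s.
With the tool pointing down it reaches from about 400 to 875 mm from the base axis. Payload 4.4 kg.
Tool frame: the origin (TCP) lies midway between the tips of the shut fingers; the grasp point (between the pads) lies 19 mm behind it (ctrl.grip_point_offset is the distance from the TCP to the grasp point, in mm); z points along the fingers, y is the line along which they close (so a half turn about z gives the same grasp; the last joint's range is limited). The gripper opens to 85 mm and grips with 20 to 120 N. Pads are 22 mm wide; open, the fingers measure 114 mm over their backs; the gripper's body (76 mm by 85 mm) begins 54 mm behind the grasp point. The pads swing forward as they close: fully open they stand 13 mm farther back than shut.
Start: joints at [-0.066, 0.628, 0.038, 1.517, -0.027, 0.996, -0.02], TCP at [650.014, 0.027, 231.313] pointing down, gripper open.
Joint ranges: [-3.06, 3.06], [-0.37, 2.12], [-1.25, 1.32], [0.18, 2.47], [-1.1, 4.24], [0.23, 1.98], [-2.94, 2.94]. Speed limits (rad/s): [2.57, 2.57, 3.14, 3.14, 3.14, 3.14, 3.14].

INTERFACE

Orientations are given as [roll, pitch, yaw] about the fixed x, y, z axes, in that order (R = Rz(yaw) Ry(pitch) Rx(roll)).
In Python, from cell import ctrl gives the robot as it stands.
- The arm moves only by the shell command python3 nudge.py 'ROWS'. ROWS is a JSON list of rows, 1 to 12 of them, each of 7 numbers: dx, dy, dz in shares of the most that a row can go, 1 being 50 mm, then a rotation vector rx, ry, rz in units of 0.25 rad, then the finger opening in mm; each row shifts and turns the commanded pose from where the row before left it, along the tool's axes as they then stand; what a row does not reach is not made up. A row lasts 1/10 s, in which the tool goes at most 50 mm and 0.15 rad, less where a joint would pass 70% of its speed; a pose out of reach is approached as far as the arm can. The fingers move at their own pace and stop on an object; the grip force is fixed at half the most. Time passes only in rows, so rows that do not move let the fingers close. It prints the time, the measured TCP pose, the force, the opening and the grip force at its end. Input that does not fit is refused with a message, and nothing moves.
- ctrl.read_state(): the state, without advancing time (a new reading comes with each control period).
- ctrl.get_image(name): name is "scene" or "side" or "wrist"; returns the picture (400x640x3 uint8, blue, green, red); there is no depth.
- ctrl.calibration(name): a dict with "fx", "fy", "cx", "cy" (pixels), "rvec" (rotation vector, rad) and "tvec" (3), from world to camera coordinates, as OpenCV has them; the wrist camera has in their place "hand_eye" (4x4, takes a point from camera to tool coordinates, whose origin is the TCP and whose axes are the flange's). Camera axes: x right, y down, z forward; pixel columns grow to the right and rows downward; lengths in mm; the calibration is good to about 2 mm. The wrist camera is an equidistant fisheye: a pixel r from the principal point sees the ray r / f radians off the axis. A picture is of the moment at which its call begins: read the wrist's pose just before it. calibration takes no time and is no camera call.
- ctrl.finish_job(): hands the job in; it is judged then, once.
The state is a dict: "clock": time; "qpos": joint angles; "qd": joint speeds; "tau": joint torques, N m; "eef_pos": TCP position; "tool_rot": TCP orientation; "force": force on the tool from outside, world axes, zero at the start; "torque": the same for the moment, N m; "width": finger opening in mm; "gripper_force": force on a finger pad.
Only numpy, scipy, OpenCV 4.12 (cv2) and the standard library are available. Lean on these libraries where they do the work, as an engineer would, in place of code of your own. Each camera call takes 0.05 s, during which the arm holds its last target. There are 200 camera calls.

TASK

Fit the loose crank onto the lab jack's drive shaft and wind the jack up until the spring probe's plunger is pressed about halfway into its barrel by the board's test pad, never right home. Then pull the crank off and lay it on the bench clear of the jack, so that nobody knocks the setting, and leave the other things on the bench as they are.

Things in the scene. Friction and masses are not known exactly. Their poses are not given: they have to be found in the camera images.
- crank: Loose steel Z-shaped crank, 0.14 kg, flat on the bench. Origin on its socket tube's axis (26 mm outside, bore 14.5 mm), at the arm. x runs along the tube to its open mouth 45 mm ahead. The mouth ends in two dogs, 60 degrees wide and 12 mm long, on +z and -z; gaps between them on +y and -y. The arm (8 mm thick, 16 mm wide) runs 40 mm along -y to the red grip, which points to -x
- crank_mouth (a point): centre of the tube's open mouth, level with the ends of the dogs, 45 mm ahead of the crank's origin. Axes as the crank's
- crank_grip (a point): middle of the red grip (24 mm thick, 54 mm long along the crank's x), 36 mm behind the crank's origin and 40 mm to its -y. The grip revolves on its bolt with a stiff drag (0.1 N m): carried by the grip, the arm keeps its angle, and it can be wound round and round with the hand kept upright
- jack: Fixed double-scissor lab jack, base 120 x 100 mm, origin under its middle. Its level drive shaft points along its own -x, to the robot. Clockwise as seen from the robot (right-handed about the jack's +x) raises the table 5 mm and the shaft 2.5 mm a turn. Self-locking, needs 0.1 N m. It starts 0 to 1 turn up from its lowest, so the cross pin may be at any angle
- drive_pin (a point): centre of the 6 mm brass cross pin (26 mm long) through the 12 mm round drive shaft, 72 to 86 mm above the bench; it rises with the shaft, whose tapered nose ends 26 mm in front of it (jack -x). Axes as the jack's; they do not turn with the shaft
- drive_seat (a point): point on the shaft's axis 9 mm behind the pin (jack +x), where the crank's mouth is when fully on: the pin is then at the bottom of the gaps between the dogs. If the dogs meet the pin end on, the mouth stops 12 mm short; the crank must then be turned, up to a quarter turn, until it drops in
- test_pad (a point): top of the brass test pad (10 mm wide) on the green board clipped to the jack's table
- probe_tip (a point): lower tip of the spring probe's plunger, above the test pad. The probe hangs from a stand 115 mm to the jack's +y side; the stand's column reaches 257 mm, its arm 230 mm
- plunger (a joint): how far the plunger is pushed up into the probe's brass barrel, m: 0 free, 0.010 right home; soft spring, at most 2 N
- flux_bottle: upright dropper bottle 33 mm wide, 102 mm tall, bystander; origin under its middle
- screwdriver_red: red screwdriver 170 mm long lying on the bench, bystander; origin under its middle

How it is judged (in metres and radians):
On the way, in this order (a step that is already met when the one before it is completed fails the run):
1. the crank is fully on the drive shaft (its mouth within 6 mm of drive_seat) (distance between crank_mouth and drive_seat below 0.006 m), for 0.2 s.
2. with the crank on the shaft the jack is wound up until the plunger is pressed in by 2.5 to 7.5 mm of its 10 mm (distance between crank_mouth and drive_seat below 0.006 m and value of joint plunger between 0.0025 and 0.0075 m), for 0.2 s.
At the end, for the whole second after the job is handed in: The plunger stays pressed in by 2.5 to 7.5 mm of its 10 mm by the test pad, and the crank lies still on the bench (mouth and grip under 35 mm high), off the shaft, its mouth and grip more than 70 mm from the middle of the jack (value of joint plunger between 0.0025 and 0.0075 m and height (world z) of each of crank_mouth, crank_grip below 0.035 m and horizontal distance between each of crank_mouth, crank_grip and jack above 0.07 m and linear speed of crank below 0.02 m/s); the robot touches nothing.
It fails at once if the plunger is pressed right home (over 9.5 mm) (value of joint plunger above 0.0095 m).
It fails at once if a bystander (bottle or screwdriver) is moved more than 40 mm (distance of any of flux_bottle, screwdriver_red from where it was at the start of the episode above 0.04 m).
It also fails if it takes over 72 s, if anything falls off the work surface, if the arm or the gripper's body presses on something with over 40 N, if the wrist force passes 120 N, or if a joint passes its speed limit or range.

## Working session

There is one attempt and no reset: what is moved stays moved. The work goes in short steps, Python scripts to look and compute and a shell command to move; the robot and the scene stay as the last step left them, time stands still between calls to the robot, and variables do not carry over. Pictures are saved under pics/ and viewed, at most 10 in all, crops included, and the job is handed in when it is done.

```bash
ls; mkdir -p pics; python3 - <<'E'
from cell import ctrl
import cv2
for n in("scene","side"):
    cv2.imwrite(f"pics/{n}0.png",ctrl.get_image(n)); c=ctrl.calibration(n); print(n,c)
print(ctrl.calibration("wrist"),ctrl.grip_point_offset,ctrl.read_state())
E
```

```text
cell.py
nudge.py
pics
scene {'fx': 422.4889513578998, 'fy': 422.4889513578998, 'cx': 316.04127900106505, 'cy': 191.8092323778586, 'rvec': array([ 2.16948552, -0.72202204,  0.35829778]), 'tvec': array([-536.35094709,  239.06694697,  800.99909261])}
side {'fx': 438.33861124434065, 'fy': 438.33861124434065, 'cx': 315.9088892065297, 'cy': 197.09918496342243, 'rvec': array([ 1.96501898, -0.61319787,  0.37693959]), 'tvec': array([-546.53678018,  195.27537762, 1102.0319364 ])}
{'fx': 309.70691628693146, 'fy': 309.70691628693146, 'cx': 321.6833149671831, 'cy': 200.00083453416084, 'hand_eye': array([[ 2.71832288e-04, -9.44781290e-01, -3.27701451e-01,
         8.43641382e+01],
       [ 9.99999886e-01,  3.85180508e-04, -2.80984657e-04,
        -3.41537327e-01],
       [ 3.91693258e-04, -3.27701337e-01,  9.44781287e-01,
        -1.43023108e+02],
       [ 0.00000000e+00,  0.00000000e+00,  0.00000000e+00,
         1.00000000e+00]])} 18.700000000000003 {'clock': 0.1, 'qpos': array([-0.06577906,  0.62921835,  0.0384245 ,  1.51826137, -0.02701074,
        0.99631123, -0.019989  ]), 'qd': array([-1.01751991e-03, -1.90000950e-03,  1.23894205e-03, -9.25141856e-04,
        5.26292933e-04, -4.76601988e-05, -8.33095952e-05]), 'tau': array([ 3.65140630e-03, -5.64529252e+01,  1.23032581e+00, -1.93971133e+01,
        1.11524854e-02,  5.46943455e-03, -1.37002465e-05]), 'eef_pos': array([6.49442743e+02, 3.23423957e-02, 2.30505667e+02]), 'tool_rot': array([-3.13991131e+00, -5.96992855e-06,  1.57079708e+00]), 'force': array([-0.76717304, -0.5663066 ,  0.65962254]), 'torque': array([0.05343512, 0.03820963, 0.00329011]), 'gripper_force': 0.0, 'width': 85.37735863653292}
```

View pics/scene0.png

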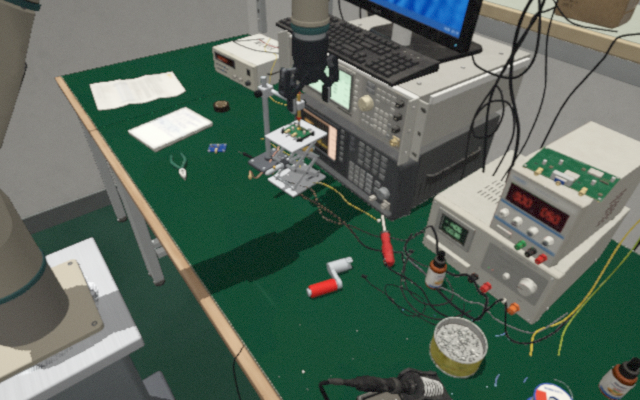

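View pics/side0.png

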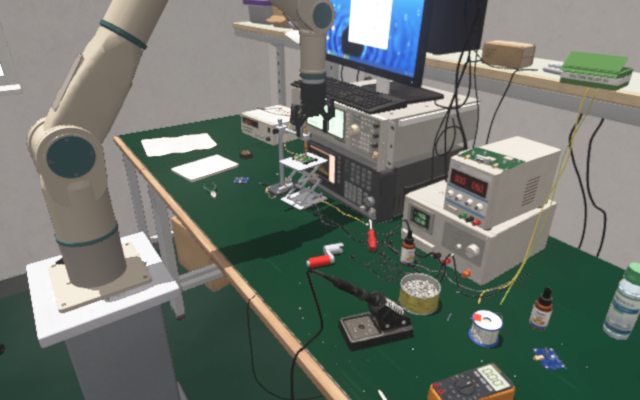

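```bash
cat > h.py <<'E'
import numpy as np, cv2
from cell import ctrl
from scipy.spatial.transform import Rotation as R
def ray(n,u,v,st=None):
    c=ctrl.calibration(n)
    if n=="wrist":
        st=st or ctrl.read_state(); d=np.array([(u-c["cx"])/c["fx"],(v-c["cy"])/c["fy"]]); t=np.hypot(*d)
        k=np.array([*(d/t*np.sin(t)),np.cos(t)]); H=np.array(c["hand_eye"]); T=R.from_euler("xyz",st["tool_rot"])
        return T.apply(H[:3,3])+st["eef_pos"], T.apply(H[:3,:3]@k)
    M=R.from_rotvec(c["rvec"]).as_matrix(); k=np.array([(u-c["cx"])/c["fx"],(v-c["cy"])/c["fy"],1.])
    d=M.T@k; return -M.T@c["tvec"], d/np.linalg.norm(d)
def onz(n,u,v,z=0,st=None):
    o,d=ray(n,u,v,st); return o+d*(z-o[2])/d[2]
def tri(*rs):
    A=sum(np.eye(3)-np.outer(d,d) for o,d in rs); b=sum((np.eye(3)-np.outer(d,d))@o for o,d in rs)
    p=np.linalg.solve(A,b); return p,[np.linalg.norm(np.cross(p-o,d)) for o,d in rs]
def proj(n,p,st=None):
    c=ctrl.calibration(n); 
    if n=="wrist":
        st=st or ctrl.read_state(); H=np.array(c["hand_eye"]); T=R.from_euler("xyz",st["tool_rot"])
        q=H[:3,:3].T@(T.inv().apply(np.array(p)-st["eef_pos"])-H[:3,3]); t=np.arctan2(np.hypot(q[0],q[1]),q[2]); s=q[:2]/np.hypot(q[0],q[1])*t
        return s*c["fx"]+[c["cx"],c["cy"]]
    q=R.from_rotvec(c["rvec"]).apply(p)+c["tvec"]; return q[:2]/q[2]*c["fx"]+[c["cx"],c["cy"]]
def red(im):
    h=cv2.cvtColor(im,cv2.COLOR_BGR2HSV); return (((h[...,0]<8)|(h[...,0]>172))&(h[...,1]>150)&(h[...,2]>90)).astype(np.uint8)
E
python3 - <<'E'
from h import *
s=cv2.imread("pics/scene0.png"); d=cv2.imread("pics/side0.png")
st=ctrl.read_state(); w=ctrl.get_image("wrist"); cv2.imwrite("pics/w0.png",w)
a=cv2.resize(s[80:240,230:390],(400,400),interpolation=2); b=cv2.resize(d[130:230,250:350],(400,400),interpolation=2)
c=cv2.resize(s[240:310,290:390],(400,280),interpolation=2)
e=cv2.resize(w[:,:],(448,280),interpolation=3)[:,:400]
cv2.imwrite("pics/c0.png",np.vstack([np.hstack([a,b])]))
for n,im in(("scene",s),("side",d),("wrist",w)):
    k,l,q,cc=cv2.connectedComponentsWithStats(red(im))
    for i in range(1,k):
        if q[i,4]>25: print(n,q[i],cc[i],onz(n,*cc[i],12,st))
E
```

```text
scene [514 192  18  15 106] [522.00943396 199.39622642] [1053.77336571 -362.28914155   12.        ]
scene [545 211  15  13  89] [551.62921348 217.12359551] [1052.1353308  -442.77089313   12.        ]
scene [381 233  13  33 287] [387.00348432 248.69686411] [ 657.9256961  -279.64223417   12.        ]
scene [536 254  11  10  63] [540.73015873 258.3968254 ] [ 907.41064369 -499.36809041   12.        ]
scene [309 279  28  18 320] [322.846875 287.18125 ] [ 479.46746913 -277.90016638   12.        ]
scene [480 283  11  10  66] [485.3030303  287.28787879] [ 743.82567725 -474.40214931   12.        ]
scene [537 391   9   9  71] [540.66197183 395.46478873] [ 631.0330754  -661.53893487   12.        ]
side [368 230   9  20 125] [371.824 239.544] [ 661.057468   -279.91670517   12.        ]
side [309 255  21  13 193] [319.07253886 260.75647668] [ 480.95381673 -279.78974685   12.        ]
side [474 315   6   5  29] [476.4137931  317.06896552] [ 640.07347379 -645.2557559    12.        ]
wrist [308 324  40  31 488] [327.54098361 340.8852459 ] [ 658.06416461 -279.58913039   12.        ]
wrist [229 333   6   7  27] [231.88888889 335.7037037 ] [ 501.47537799 -276.62924582   12.        ]
```

View pics/c0.png

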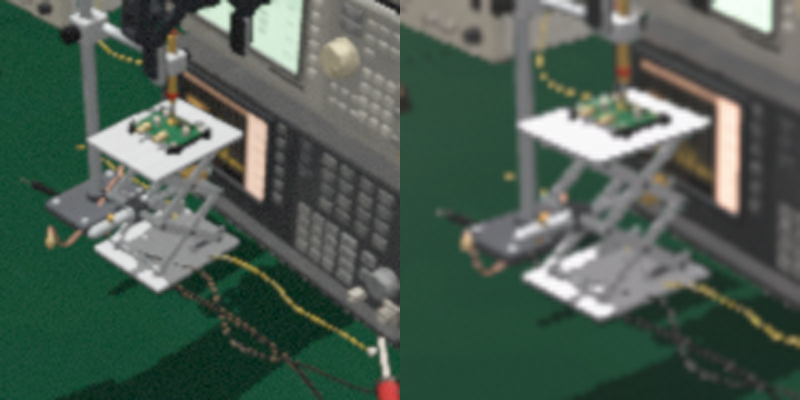

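View pics/w0.png

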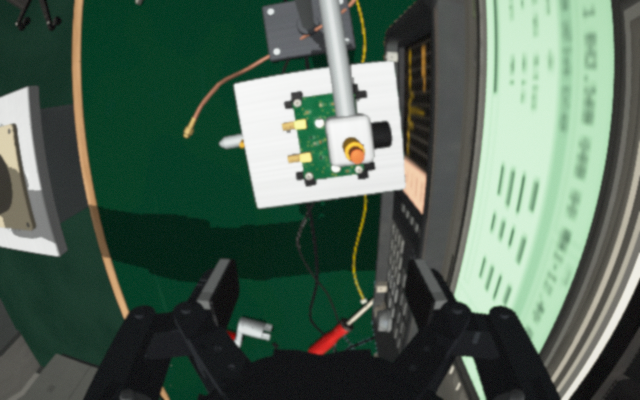

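```bash
python3 - <<'E'
from h import *
np.set_printoptions(precision=1,suppress=True)
sc=lambda x,y:("scene",230+x*.4,80+y*.4); sd=lambda x,y:("side",250+(x-400)*.25,130+y*.25); w=lambda x,y:("wrist",x,y)
P={"tabFL":[sc(90,140),sd(518,125),w(234,84)],"tabFR":[sc(176,180),sd(600,160),w(258,208)],"tabBR":[sc(243,132),sd(710,120),w(403,187)],
"nose":[sc(90,230),w(219,143)],"baseFR":[sc(160,290),sd(600,317)]}
for k,v in P.items(): print(k,*tri(*[ray(*a) for a in v]), *[onz(*a,75) for a in v])
for n in("scene","side"):
    m=red(cv2.imread(f"pics/{n}0.png")); k,l,q,cc=cv2.connectedComponentsWithStats(m)
    i=[i for i in range(1,k) if abs(q[i,0]-309)<2][0]; r=cv2.minAreaRect(np.argwhere(l==i)[:,::-1].astype(np.float32)); b=cv2.boxPoints(r); print([onz(n,*p,12)[:2] for p in b])
E
```

```text
tabFL [585.5  94.3 140.9] [np.float64(1.220199514820878), np.float64(1.91995901815996), np.float64(3.13911955137373)] [638.8 185.1  75. ] [666.8 234.2  75. ] [564.   99.5  75. ]
tabFR [603.9  -8.  141.4] [np.float64(11.751426758506467), np.float64(3.4058375802423253), np.float64(8.35256181311587)] [670.   65.4  75. ] [684.2 124.9  75. ] [582.3 -28.1  75. ]
tabBR [716.5  13.8 141.4] [np.float64(1.0913330008675506), np.float64(2.337198952743453), np.float64(2.499360280798824)] [786.3  98.9  75. ] [815.9 145.4  75. ] [732.5  -4.9  75. ]
nose [547.8  41.2  78.4] [np.float64(1.2158498080840834), np.float64(1.2158498080840356)] [550.8  44.2  75. ] [545.5  41.4  75. ]
baseFR [601.9  -0.5   2.6] [np.float64(0.015284106285809155), np.float64(0.015284106285875194)] [553.9 -71.8  75. ] [ 530.1 -114.2   75. ]
[array([ 457.7, -256. ]), array([ 512.7, -271.4]), array([ 499.7, -299. ]), array([ 446.4, -283.5])]
[array([ 464.8, -253.3]), array([ 518.2, -267.9]), array([ 497. , -305.2]), array([ 445.6, -290.5])]
```

The manual's scale: shifts go in shares of 50 mm and turns go in units of 0.25 rad. Converting my numbers, -40 mm is -0.8, -20 mm is -0.4.

```bash
python3 nudge.py '[[-0.8,-0.4,0,0,0,0,85],[-0.8,-0.4,0,0,0,0,85],[-0.8,-0.4,0,0,0,0,85],[-0.8,-0.4,0,0,0,0,85],[-0.8,-0.4,0,0,0,0,85],[-0.8,-0.4,0,0,0,0,85],[-0.8,-0.4,0,0,0,0,85],[-0.8,-0.2,0,0,0,0,85],[-0.8,0,0,0,0,0,85],[0,0,0,0,0,0,85],[0,0,0,0,0,0,85]]'; python3 - <<'E'
from h import *
np.set_printoptions(precision=1,suppress=True)
st=ctrl.read_state(); print(st["eef_pos"],st["tool_rot"]); cv2.imwrite("pics/w1.png",ctrl.get_image("wrist"))
E
```

```text
clock: 1.25
eef_pos: [499.4, -360.6, 230.8]
tool_rot: [-3.141, -0.001, 1.569]
force: [0.7, 0.4, -0.1]
width: 85.0
gripper_force: 0.0
[ 499.4 -360.6  230.8] [-3.1 -0.   1.6]
```

View pics/w1.png

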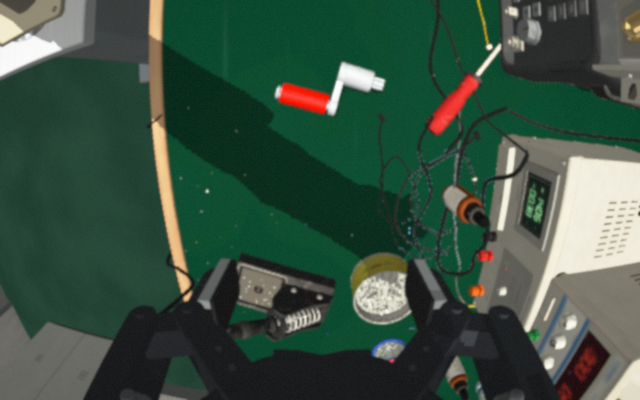

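```bash
python3 - <<'E'
from h import *
np.set_printoptions(precision=2,suppress=True)
im=cv2.imread("pics/w1.png"); st=ctrl.read_state()
def axis(mask,z):
    k,l,q,cc=cv2.connectedComponentsWithStats(mask)
    out=[]
    for i in range(1,k):
        if q[i,4]>60 and 260<cc[i][0]<400 and 50<cc[i][1]<120:
            pts=np.array([onz("wrist",u,v,z,st)[:2] for v,u in np.argwhere(l==i)]).astype(np.float32)
            r=cv2.minAreaRect(pts); print(q[i],"centroid",pts.mean(0),"rect",r); print(cv2.boxPoints(r))
axis(red(im),14)
h=cv2.cvtColor(im,cv2.COLOR_BGR2HSV); w=((h[...,1]<60)&(h[...,2]>130)).astype(np.uint8)
print(w[55:120,325:395].sum()); axis(w,14)
w2=cv2.morphologyEx(w,cv2.MORPH_OPEN,np.ones((11,11),np.uint8)); axis(w2,16)
s0=dict(eef_pos=np.array([649.44,.03,230.5]),tool_rot=np.array([-3.1399,0,1.5708]))
c=[onz("wrist",*p,141,s0) for p in((234,84),(388,62),(403,187),(258,208))]; print(np.array(c),np.mean(c,0))
for a,b in((0,1),(3,2),(0,3),(1,2)):
    d=c[b]-c[a]; print(np.hypot(*d[:2]),np.arctan2(d[1],d[0]))
E
```

```text
[279  83  51  31 996] centroid [ 478.79 -275.82] rect ((478.7406921386719, -275.8284912109375), (24.36935043334961, 56.03532028198242), 74.24522399902344)
[[ 448.47 -279.95]
 [ 502.4  -295.16]
 [ 509.01 -271.71]
 [ 455.08 -256.49]]
1198
[ 327   62   58   53 1198] centroid [ 535.06 -257.28] rect ((538.4441528320312, -270.5203552246094), (63.982215881347656, 54.82303237915039), 72.6639633178711)
[[ 502.75 -292.89]
 [ 555.08 -309.23]
 [ 574.14 -248.15]
 [ 521.81 -231.81]]Traceback (most recent call last):
  File "<stdin>", line 14, in <module>
  File "<stdin>", line 9, in axis
  File "h.py", line 13, in onz
    o,d=ray(n,u,v,st); return o+d*(z-o[2])/d[2]
        ~~~^^^^^^^^^^
  File "h.py", line 5, in ray
    c=ctrl.calibration(n)
ValueError: time passes only in moves, steps and waits
```

```bash
sed -i 's/^def ray/_C={n:ctrl.calibration(n) for n in("scene","side","wrist")}\ndef ray/; s/c=ctrl.calibration(n)/c=_C[n]/' h.py; python3 - <<'E'
from h import *
np.set_printoptions(precision=2,suppress=True)
s0=dict(eef_pos=np.array([649.44,.03,230.5]),tool_rot=np.array([-3.1399,0,1.5708]))
for z in (138,141):
  c=[onz("wrist",*p,z,s0) for p in((234,84),(388,62),(403,187),(258,208))]; print(np.array(c),np.mean(c,0))
  for a,b in((0,1),(3,2),(0,3),(1,2)):
    d=c[b]-c[a]; print(np.hypot(*d[:2]),np.arctan2(d[1],d[0]))
print([onz("wrist",222,141.5,z,s0) for z in(75,78.,81)])
E
```

```text
[[581.93  96.34 138.  ]
 [698.63 112.41 138.  ]
 [714.89  13.94 138.  ]
 [596.37  -4.33 138.  ]] [647.95  54.59 138.  ]
117.79966696274765 0.13683319882574327
119.92079973239669 0.15295436062081355
101.69929125612967 -1.428356885840425
99.80038901958775 -1.4071494208115314
[[582.79  96.19 141.  ]
 [698.   112.05 141.  ]
 [714.05  14.84 141.  ]
 [597.04  -3.2  141.  ]] [647.97  54.97 141.  ]
116.29918751615519 0.13683319882574346
118.39330224571638 0.15295436062081366
100.40389119094031 -1.4283568858404254
98.52917632139598 -1.4071494208115303
[array([548.82,  42.81,  75.  ]), array([549.83,  43.23,  78.  ]), array([550.84,  43.64,  81.  ])]
```

Scaled: 45 mm is 0.9, 20 mm is 0.4.

```bash
python3 nudge.py '[[0.9,0.16,-0.08,0,0,0,85],[0.9,0.16,0.28,0,0,0,85],[0.9,0.16,0.4,0,0,0,85],[0.9,0.16,0.5,0,0,0,85],[0.9,0.16,0.5,0,0,0,85],[0.9,0.12,0,0,0,0,85],[0,0,0,0,0,0,85],[0,0,0,0,0,0,85]]'; python3 - <<'E'
from h import *
import pickle
st=ctrl.read_state(); im=ctrl.get_image("wrist"); pickle.dump((st,im),open("v1.pkl","wb"))
cv2.imwrite("pics/v1.png",cv2.resize(im[60:260,180:380],(600,600),interpolation=2))
E
python3 nudge.py '[[0.7,0,-0.3,0,0,0,85],[0.7,0,-0.3,0,0,0,85],[0.6,0,-0.2,0,0,0,85],[0,0,0,0,0,0,85],[0,0,0,0,0,0,85]]'; python3 - <<'E'
from h import *
import pickle
st=ctrl.read_state(); im=ctrl.get_image("wrist"); pickle.dump((st,im),open("v2.pkl","wb"))
s1,i1=pickle.load(open("v1.pkl","rb"))
for z in(75,80): print(proj("wrist",[549,42,z],s1),proj("wrist",[549,42,z],st))
a=[]
for s,i in((s1,i1),(st,im)):
    u,v=np.int32(proj("wrist",[560,42,78],s)); v=min(max(v,50),350); a.append(cv2.resize(i[v-50:v+50,u-50:u+50],(400,400),interpolation=2)); print(u-50,v-50)
cv2.imwrite("pics/v12.png",np.hstack(a))
E
```

```text
clock: 2.1
eef_pos: [545.4, -90.1, 153.3]
tool_rot: [-3.141, -0.001, 1.577]
force: [0.3, -0.2, 0.4]
width: 85.1
gripper_force: 0.0
clock: 2.65
eef_pos: [545.5, 5.5, 193.9]
tool_rot: [3.141, 0.001, 1.57]
force: [-0.5, 0.1, -0.4]
width: 85.0
gripper_force: 0.0
[328.62297747  31.03687187] [326.13142433 152.55254605]
[328.77687481  29.56240044] [326.21817301 153.62110352]
294 0
289 103
```

View pics/v12.png

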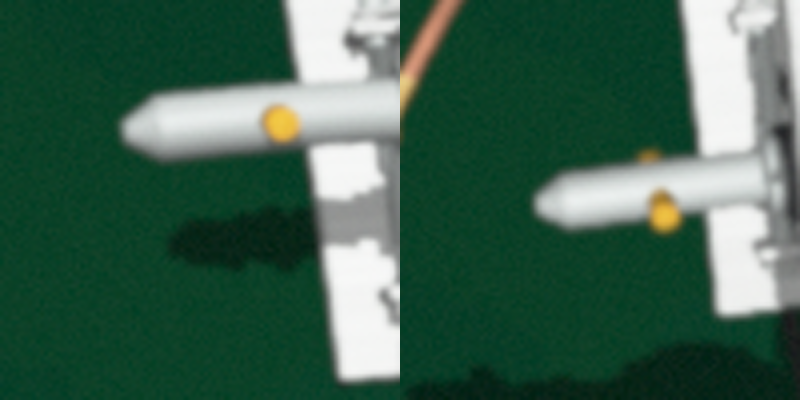

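```bash
python3 - <<'E'
from h import *
import pickle
np.set_printoptions(precision=2,suppress=True)
s1,_=pickle.load(open("v1.pkl","rb"));s2,_=pickle.load(open("v2.pkl","rb"))
print(s1["eef_pos"],s1["tool_rot"],s2["eef_pos"],s2["tool_rot"])
for n,a,b in(("nose",(324.5,32.25),(322.75,154)),("pintop",(364.25,31),(355.25,157)),("axis@pin",(364.25,29.75),(353.25,151)),("shaft back",(394,28.5),(379,147.5))):
    p,e=tri(ray("wrist",*a,s1),ray("wrist",*b,s2)); print(n,p,e)
E
```

```text
[545.45 -90.1  153.34] [-3.14 -0.    1.58] [545.48   5.54 193.88] [3.14 0.   1.57]
nose [546.12  40.88  75.82] [np.float64(0.014380866619940865), np.float64(0.014380866620066388)]
pintop [572.69  40.46  86.14] [np.float64(0.2072092200028961), np.float64(0.20720922000283473)]
axis@pin [572.98  43.63  76.19] [np.float64(0.8190865189127615), np.float64(0.8190865189126657)]
shaft back [595.22  46.69  73.94] [np.float64(0.3806450450942399), np.float64(0.38064504509412267)]
```

Scaled: -46 mm is -0.92, -12 mm is -0.24.

```bash
python3 nudge.py '[[-0.92,-0.24,0,0,0,0,85],[-0.92,-0.24,0,0,0,0,85],[-0.92,-0.24,0,0,0,0,85],[-0.92,-0.24,0,0,0,0,85],[-0.92,-0.24,0,0,0,0,85],[-0.92,-0.24,0,0,0,0,85],[-0.08,0,0,0,0,0,85]]'; python3 nudge.py '[[0,0,0.2,0,0,-0.576,85],[0,0,0.2,0,0,-0.576,85],[0,0,0.2,0,0,-0.576,85],[0,0,0.2,0,0,-0.576,85],[0,0,0.2,0,0,-0.576,85],[0,0,0.2,0,0,-0.576,85],[0,0,0.2,0,0,-0.576,85],[0,0,0.2,0,0,-0.576,85],[0,0,0.2,0,0,-0.576,85],[0,0,0,0,0,0,85],[0,0,0,0,0,0,85]]';  python3 - <<'E'
from h import *
np.set_printoptions(precision=3,suppress=True)
st=ctrl.read_state(); im=ctrl.get_image("wrist"); print(st["qpos"],st["eef_pos"],st["tool_rot"])
k,l,q,cc=cv2.connectedComponentsWithStats(red(im)); i=1+q[1:,4].argmax(); print(q[i])
pts=np.array([onz("wrist",u,v,14,st)[:2] for v,u in np.argwhere(l==i)]).astype(np.float32); print(cv2.minAreaRect(pts))
T=R.from_euler("xyz",st["tool_rot"]); print(T.inv().apply(np.array([472.9,-274.2,3])-st["eef_pos"]))
cv2.imwrite("pics/g0.png",im)
E
```

```text
clock: 3.4
eef_pos: [468.3, -283.9, 193.1]
tool_rot: [-3.139, 0.005, 1.556]
force: [-0.3, 0.4, -0.7]
width: 85.2
gripper_force: 0.0
clock: 4.5
eef_pos: [472.4, -274.6, 103.1]
tool_rot: [-3.141, -0.001, 2.861]
force: [-0.6, 0.1, -0.5]
width: 85.3
gripper_force: 0.0
[ 0.665  0.676 -0.291  1.916  0.326  0.596  1.454] [ 472.413 -274.599  103.07 ] [-3.141 -0.001  2.861]
[ 305  178   32   71 1946]
((479.7121887207031, -277.760498046875), (24.724788665771484, 60.9515380859375), 73.90875244140625)
[ -0.459   0.531 100.069]
```

View pics/g0.png

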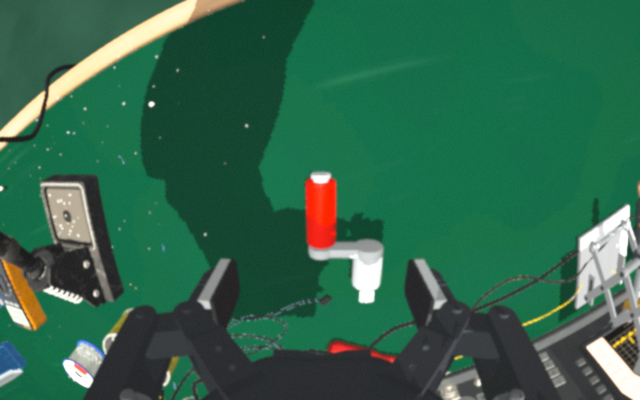

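Scaled: 25 mm is 0.5, 1 mm is 0.02.

```bash
python3 nudge.py '[[0,0,0.5,0,0,0,85],[0,0,0.5,0,0,0,85],[0,0,0.5,0,0,0,85],[0,0.02,0.3,0,0,0,85],[0,0,0.19,0,0,0,85],[0,0,0,0,0,0,85],[0,0,0,0,0,0,20],[0,0,0,0,0,0,18],[0,0,0,0,0,0,16],[0,0,0,0,0,0,16],[0,0,0,0,0,0,16],[0,0,0,0,0,0,16]]'; python3 -c "
from h import *
print(ctrl.read_state()['eef_pos'],ctrl.read_state()['tool_rot'])"
```

```text
clock: 5.75
eef_pos: [473.9, -273.2, 4.7]
tool_rot: [-3.141, 0.001, 2.866]
force: [-1.2, -1.1, 4.5]
width: 22.1
gripper_force: 58.4
[ 473.88739322 -273.16994783    4.67906559] [-3.14091336e+00  1.01226288e-03  2.86632345e+00]
```

Scaled: 43 mm is 0.86, -15 mm is -0.3, -0.138 rad is -0.552.

```bash
python3 nudge.py '[[0,0,-0.3,0,0,0,16],[0,0,-0.6,0,0,-0.552,16],[0,0,-0.6,0,0,-0.552,16],[0,0,-0.4,0,0,-0.552,16],[-0.06,0.86,0,0,0,0,16],[-0.06,0.86,0,0,0,0,16],[-0.06,0.86,0,0,0,0,16],[-0.06,0.86,0.12,0,0,0,16],[-0.06,0.86,0.2,0,0,0,16],[0,0.86,0.28,0,0,0,16],[0,0,0,0,0,0,16],[0,0,0,0,0,0,16]]'; python3 - <<'E'
from h import *
np.set_printoptions(precision=3,suppress=True)
st=ctrl.read_state(); im=ctrl.get_image("wrist"); print(st["qpos"],st["eef_pos"],st["tool_rot"],st["force"])
sc=ctrl.get_image("scene"); sd=ctrl.get_image("side")
T=R.from_euler("xyz",st["tool_rot"])
a=im[200:400,220:420]
p=st["eef_pos"]; jx=np.array([.99,.14,0]); jy=np.array([-.14,.99,0]); m=p+87*jx+40*jy+[0,0,7.3]; print("mouth pred",m)
o=[cv2.resize(a,(400,400),interpolation=2)]
for n,i in(("scene",sc),("side",sd)):
    u,v=np.int32(proj(n,m)); print(n,proj(n,m),u-40,v-40); o.append(cv2.resize(i[v-40:v+40,u-40:u+40],(400,400),interpolation=2))
cv2.imwrite("pics/p1.png",np.hstack(o[1:])); cv2.imwrite("pics/p1w.png",a); cv2.imwrite("pics/p1s.png",sc); cv2.imwrite("pics/p1d.png",sd)
E
```

```text
clock: 6.95
eef_pos: [452.3, -13.6, 68.7]
tool_rot: [3.142, -0.001, -2.998]
force: [0.4, -0.7, -1.6]
width: 22.2
gripper_force: 59.0
[ 0.154  0.656 -0.269  2.184  0.481  0.358  1.197] [452.266 -13.585  68.698] [ 3.142 -0.001 -2.998] [ 0.403 -0.663 -1.641]
mouth pred [532.796  38.195  75.998]
scene [260.977 175.484] 220 135
side [274.218 189.654] 234 149
```

View pics/p1.png

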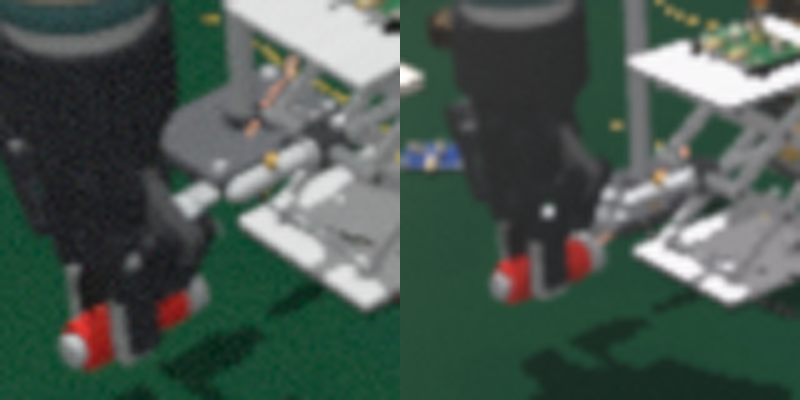

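```bash
python3 - <<'E'
from h import *
np.set_printoptions(precision=1,suppress=True)
sc=lambda p:(np.array(p)-[220,135])*5; sd=lambda p:(np.array(p)-[234,149])*5+[400,0]
for n,f in(("scene",sc),("side",sd)):
    for nm,p in(("nose",[546.3,40.5,75.5]),("pin",[572.5,43.8,75]),("pintop",[572.5,41,86]),("mouth",[532.8,38.2,76]),("origin",[488.2,31.9,76]),("gripback",[452.3+6-27+.6,-13.6-3.5,76]),("gripfront",[452.3+6+27-.6,-13.6+4,76])):
        print(n,nm,f(proj(n,p)))
# white/grey profile: saturation low & bright
im=cv2.imread("pics/p1s.png"); h=cv2.cvtColor(im,cv2.COLOR_BGR2HSV)
np.set_printoptions(linewidth=250)
print(h[165:180,252:272,2]); print(h[165:180,252:272,1])
E
```

```text
scene nose [226.1 191.1]
scene pin [267.6 169.9]
scene pintop [269.6 154.7]
scene mouth [204.9 202.4]
scene origin [131.2 242.6]
scene gripback [ 76.4 343.6]
scene gripfront [169.9 290.4]
side nose [618.  197.3]
side pin [651.2 186. ]
side pintop [653.  171.9]
side mouth [601.1 203.3]
side origin [542.6 225. ]
side gripback [497.4 280.2]
side gripfront [570.8 251.9]
[[ 52  82  98 107 115 115 116 119 117 118 116 119 116 117 116 117 118 121 117 118]
 [ 44  58  77  90 107 116 118 116 119 119 119 127 126 123 121 118 119 121 118 110]
 [ 43  51  55  70  81  98 112 117 118 121 136 166 169 142 118 116 118 111 106 103]
 [ 37  42  46  54  61  77  89 100 114 119 139 165 162 130 117 111 105 107 129 166]
 [ 46  45  58  64  63  59  64  79 100 113 125 140 131 112 103 107 129 169 194 200]
 [ 46  40  59  70  70  61  52  68  82  96 108 113 103  95 115 167 192 201 205 198]
 [ 66  48  60  76  74  75  84 111 134 126 105  88  79 101 161 196 203 201 189 174]
 [ 79  61  63  73  87 116 148 173 187 179 144 101  75 129 183 200 193 178 159 141]
 [ 83  79  79 103 138 162 187 193 197 199 185 146  90 142 178 182 1
[... 1060 characters left out ...]
 9  13  10   6   4   3   5   4   4]
 [ 13  25 130 161 106  48  19   9   4   6   5   5  24   6   6   5   5   6   6   5]
 [ 12  32  71  59  30  13   5   5   4   4   4   9  20   9   6   6   5   3  10   5]
 [ 13  18  11  11   8   6   5   5   5   5   6  14  54  22  11   6   6  18  43  43]
 [ 12   9   7  10   4   4   5   7   6  12  26  62 152  87  56  46  49  74 126  94]
 [  7   3  17   7   8   5   5   9  14  38 112 151 176 187 145 174 136 109  61  27]
 [ 10   6   9   6  10   9   7   9  22  83 126 169 178 181 164 146  60  29  11   3]
 [ 11   3   9  12   5   8  10  17  19  34 100 119 164 156 163  66   9   4   1   2]
 [ 13  18  10  13  12   6   6  20  22   5  45  73 124 167 163  59   9   1   1   1]]
```

Scaled: -4 mm is -0.08, 0.7 mm is 0.014.

```bash
python3 nudge.py '[[-0.12,0,0.014,0,0,0,16],[-0.12,0,0,0,0,0,16],[-0.08,0,0,0,0,0,16],[-0.06,0,0,0,0,0,16],[-0.06,0,0,0,0,0,16],[0,0,0,0,0,0,16]]'
```

```text
clock: 7.7
eef_pos: [475.1, -11.9, 68.1]
tool_rot: [3.141, 0.001, -3.003]
force: [0.4, -0.8, -3.0]
width: 21.6
gripper_force: 59.0
```

```bash
python3 nudge.py '[[-0.06,0,0,0,0,0,16],[-0.06,0,0,0,0,0,16],[0,0,0,0,0,0,16],[0,0,0,0,0,0,16]]'
```

```text
clock: 8.1
eef_pos: [480.5, -10.9, 68.1]
tool_rot: [3.141, 0.0, -3.002]
force: [-0.1, 0.3, -3.2]
width: 21.2
gripper_force: 58.9
```

```bash
python3 nudge.py '[[-0.06,0,0,0,0,0,16],[-0.06,0,0,0,0,0,16],[0,0,0,0,0,0,16],[0,0,0,0,0,0,16]]'; python3 - <<'E'
from h import *
s=ctrl.read_state(); print(s["eef_pos"],s["force"],s["torque"])
a=ctrl.get_image("scene")[130:210,210:290]; b=ctrl.get_image("side")[145:225,225:305]
cv2.imwrite("pics/p2.png",np.hstack([cv2.resize(x,(400,400),interpolation=2) for x in(a,b)]))
E
```

```text
clock: 8.5
eef_pos: [484.3, -9.9, 67.7]
tool_rot: [3.141, -0.004, -3.001]
force: [-5.1, 1.6, -1.0]
width: 21.9
gripper_force: 58.8
[484.31000743  -9.87279061  67.68784838] [-5.06834562  1.55927371 -0.99455162] [0.22185741 1.19858868 0.35676313]
```

View pics/p2.png

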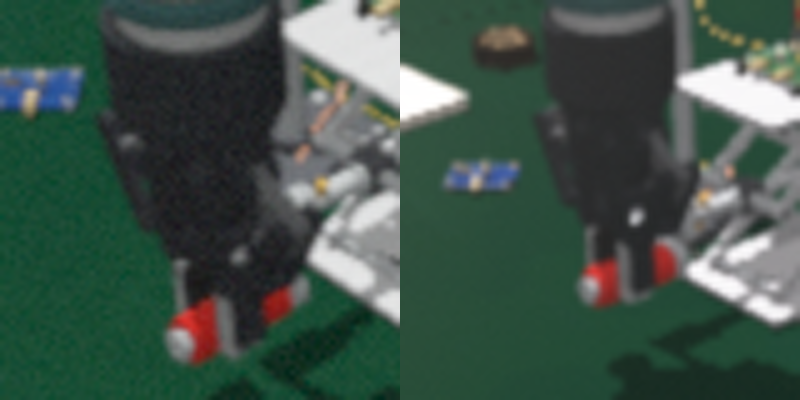

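Scaled: -9.1 mm is -0.182, -8 mm is -0.16.

```bash
python3 nudge.py '[[0.03,0,0,0,0,0,16],[0,0.024,-0.194,0,0,0,16],[0,0.07,-0.182,0,0,0,16],[0,0.112,-0.16,0,0,0,16],[0,0.148,-0.128,0,0,0,16],[0,0.174,-0.088,0,0,0,16],[0,0,0,0,0,0,16],[0,0,0,0,0,0,16]]'
```

```text
clock: 9.4
eef_pos: [481.4, 15.7, 106.0]
tool_rot: [-3.141, 0.001, -3.002]
force: [-1.5, 0.5, -2.3]
width: 22.0
gripper_force: 59.4
```

Scaled: -3 mm is -0.06, -2 mm is -0.04.

```bash
python3 nudge.py '[[-0.06,0,0,0,0,0,16],[-0.06,0,0,0,0,0,16],[-0.04,0,0,0,0,0,16],[0,0,0,0,0,0,16],[0,0,0,0,0,0,16]]'
```

```text
clock: 9.9
eef_pos: [489.9, 16.7, 105.7]
tool_rot: [3.141, 0.001, -3.003]
force: [0.2, 0.9, -4.7]
width: 22.0
gripper_force: 59.2
```

```bash
python3 nudge.py '[[-0.04,0,0,0,0,0,16],[-0.04,0,0,0,0,0,16],[-0.03,0,0,0,0,0,16],[0,0,0,0,0,0,16],[0,0,0,0,0,0,16]]'
```

```text
clock: 10.4
eef_pos: [494.7, 17.4, 105.7]
tool_rot: [-3.142, 0.0, -3.003]
force: [-1.1, -0.3, -3.8]
width: 21.6
gripper_force: 59.2
```

The manual's scale: shifts go in shares of 50 mm and turns go in units of 0.25 rad. Converting my numbers, -2 mm is -0.04, -1.5 mm is -0.03.

```bash
python3 nudge.py '[[-0.04,0,0,0,0,0,16],[-0.03,0,0,0,0,0,16],[0,0,0,0,0,0,16],[0,0,0,0,0,0,16]]'
```

```text
clock: 10.8
eef_pos: [498.0, 17.9, 105.7]
tool_rot: [-3.142, -0.0, -3.003]
force: [-0.9, -0.6, -4.0]
width: 21.7
gripper_force: 59.2
```

```bash
python3 nudge.py '[[-0.03,0,0,0,0,0,16],[-0.03,0,0,0,0,0,16],[0,0,0,0,0,0,16],[0,0,0,0,0,0,16]]'; python3 - <<'E'
from h import *
np.set_printoptions(precision=2,suppress=True)
s=ctrl.read_state(); print(s["eef_pos"],s["force"],s["torque"])
im=ctrl.get_image("wrist"); sc=ctrl.get_image("scene"); sd=ctrl.get_image("side"); cv2.imwrite("pics/s3.png",sc);cv2.imwrite("pics/d3.png",sd);cv2.imwrite("pics/w3.png",im)
E
```

```text
clock: 11.2
eef_pos: [498.4, 17.8, 105.3]
tool_rot: [-3.141, -0.005, -3.002]
force: [-5.4, -1.5, -1.3]
width: 21.9
gripper_force: 59.6
[498.43  17.82 105.33] [-5.43 -1.55 -1.26] [-0.28  1.54  0.1 ]
```

Scaled: 11 mm is 0.22, -8 mm is -0.16.

```bash
python3 nudge.py '[[0,-0.196,0.104,0,0,0,16],[0,-0.16,0.154,0,0,0,16],[0,-0.112,0.192,0,0,0,16],[0,-0.054,0.214,0,0,0,16],[0,0.008,0.22,0,0,0,16],[0,0.068,0.21,0,0,0,16],[0,0.124,0.182,0,0,0,16],[0,0.17,0.14,0,0,0,16],[0,0.204,0.088,0,0,0,16],[0,0.22,0.028,0,0,0,16],[0,0,0,0,0,0,16],[0,0,0,0,0,0,16]]'
```

```text
clock: 12.55
eef_pos: [496.0, 30.4, 28.4]
tool_rot: [-3.14, -0.007, -3.003]
force: [-7.4, -2.4, -4.9]
width: 22.0
gripper_force: 59.4
```

Scaled: -40 mm is -0.8, -30 mm is -0.6.

```bash
python3 nudge.py '[[0,0,0,0,0,0,85],[0,0,0,0,0,0,85],[0,0,0,0,0,0,85],[0,0,-0.6,0,0,0,85],[0,0,-0.8,0,0,0,85],[0,0,-0.8,0,0,0,85],[0,-0.86,-0.1,0,0,0,85],[-0.54,-0.88,0,0,0,0,85],[-0.54,0,0,0,0,0,85]]'; python3 nudge.py '[[0,0,0,0,-0.6,0,85],[0,0,0,0,-0.6,0,85],[0,0,0,0,-0.6,0,85],[0,0,0,0,-0.6,0,85],[0,0,0,0,0,0,85],[0,0,0,0,0,0,85],[0,0,0,0,0,0,85]]'; python3 - <<'E'
from h import *
import pickle
st=ctrl.read_state(); im=ctrl.get_image("wrist"); pickle.dump((st,im),open("q1.pkl","wb")); print(st["eef_pos"],st["tool_rot"],proj("wrist",[648,55,145],st),proj("wrist",[648,55,155],st))
E
python3 nudge.py '[[0,-0.8,0,0,0,0,85],[0,0,0,0,0,0,85],[0,0,0,0,0,0,85]]'; python3 - <<'E'
from h import *
import pickle
st=ctrl.read_state(); im=ctrl.get_image("wrist"); pickle.dump((st,im),open("q2.pkl","wb")); print(st["eef_pos"],st["tool_rot"],proj("wrist",[648,55,145],st),proj("wrist",[648,55,155],st))
s1,i1=pickle.load(open("q1.pkl","rb")); o=[]
for s,i in((s1,i1),(st,im)):
    u,v=np.int32(proj("wrist",[648,55,150],s)); v=max(v,50); u=min(max(u,50),590); print(u-50,v-50); o.append(cv2.resize(i[v-50:v+50,u-50:u+50],(400,400),interpolation=2))
cv2.imwrite("pics/q.png",np.hstack(o))
E
```

```text
clock: 13.45
eef_pos: [565.5, -54.4, 145.2]
tool_rot: [-3.136, 0.002, -3.013]
force: [0.1, -0.4, -0.4]
width: 85.0
gripper_force: 0.0
clock: 14.15
eef_pos: [557.5, -62.1, 136.5]
tool_rot: [-3.099, 0.293, -3.004]
force: [-1.0, -0.7, -0.8]
width: 84.9
gripper_force: 0.0
[557.49634281 -62.07275705 136.45725639] [-3.09874562  0.29253388 -3.00386475] [450.9682597  355.29264415] [453.19877051 365.99771966]
clock: 14.5
eef_pos: [561.7, -103.8, 137.6]
tool_rot: [-3.098, 0.291, -3.007]
force: [0.4, 0.2, 0.3]
width: 85.0
gripper_force: 0.0
[ 561.67165183 -103.75193382  137.5691529 ] [-3.09808453  0.29134472 -3.00711024] [494.61126411 349.04749742] [497.5302563  359.02286872]
402 310
446 304
```

Scaled: 30 mm is 0.6, -10 mm is -0.2, 0.15 rad is 0.6.

```bash
python3 nudge.py '[[0,0,-0.2,0,0.6,0,85],[0,0,0,0,0.56,0,85],[0.8,0.6,0,0,0,0,85],[0.8,0.6,0,0,0,0,85],[0.6,0.6,0,0,0,0,85]]'; python3 nudge.py '[[0,0,0,0,0,0.572,85],[0,0,0,0,0,0.572,85],[0,0,0,0,0,0.572,85],[0,0,0,0,0,0.572,85],[0,0,0,0,0,0.572,85],[0,0,0,0,0,0.572,85],[0,0,0,0,0,0.572,85],[0,0,0,0,0,0.572,85],[0,0,0,0,0,0.572,85],[0,0,0,0,0,0.572,85],[0,0,0,0,0,0.572,85],[0,0,0,0,0,0.572,85]]'; python3 nudge.py '[[0,0,0,0,0,0,85],[0,0,0,0,0,0,85]]'; python3 - <<'E'
from h import *
np.set_printoptions(precision=2,suppress=True)
st=ctrl.read_state();print(st["eef_pos"],st["tool_rot"],proj("wrist",[648,55,140],st),proj("wrist",[648,55,160],st))
E
```

```text
clock: 15.05
eef_pos: [439.2, -27.5, 131.8]
tool_rot: [-3.092, 0.051, -3.016]
force: [-0.2, 0.4, -0.2]
width: 84.7
gripper_force: 0.0
clock: 16.25
eef_pos: [441.8, -27.9, 132.5]
tool_rot: [3.081, 0.042, 1.545]
force: [-1.2, 0.2, -0.2]
width: 85.3
gripper_force: 0.0
clock: 16.45
eef_pos: [441.7, -28.4, 132.4]
tool_rot: [3.082, 0.043, 1.553]
force: [-0.3, 0.4, -0.6]
width: 85.1
gripper_force: 0.0
[441.68 -28.36 132.42] [3.08 0.04 1.55] [623.32 127.79] [645.09 134.51]
```

Scaled: -30 mm is -0.6, 10 mm is 0.2.

```bash
python3 nudge.py '[[0,0.2,-0.6,0,0,0,85],[0,0,0,0,0,0,85],[0,0,0,0,0,0,85]]'; python3 - <<'E'
from h import *
import pickle
st=ctrl.read_state(); im=ctrl.get_image("wrist"); pickle.dump((st,im),open("q1.pkl","wb"))
E
python3 nudge.py '[[0,0.7,-0.2,0,0,0,85],[0,0,0,0,0,0,85],[0,0,0,0,0,0,85]]'; python3 - <<'E'
from h import *
import pickle
np.set_printoptions(precision=2,suppress=True)
st=ctrl.read_state(); im=ctrl.get_image("wrist"); pickle.dump((st,im),open("q2.pkl","wb"))
s1,i1=pickle.load(open("q1.pkl","rb")); o=[]
for s,i in((s1,i1),(st,im)):
    u,v=np.int32(proj("wrist",[648,55,150],s)); u=min(u,590); print(proj("wrist",[648,55,150],s),u-50,v-50); o.append(cv2.resize(i[v-50:v+50,u-50:u+50],(400,400),interpolation=2))
a=ctrl.get_image("scene"); b=ctrl.get_image("side"); cv2.imwrite("pics/s4.png",a); cv2.imwrite("pics/d4.png",b)
o2=[]
for n,i in(("scene",a),("side",b)):
    u,v=np.int32(proj(n,[640,50,120])); print(u-40,v-20); o2.append(cv2.resize(i[v-20:v+20,u-40:u+40],(400,200),interpolation=2))
cv2.imwrite("pics/q.png",np.vstack([np.hstack(o),np.hstack(o2)]))
T=R.from_euler("xyz",st["tool_rot"]); print(st["eef_pos"],st["tool_rot"])
E
```

```text
clock: 16.75
eef_pos: [450.2, -28.1, 163.2]
tool_rot: [3.081, 0.043, 1.55]
force: [-0.0, -0.4, -0.9]
width: 85.3
gripper_force: 0.0
clock: 17.1
eef_pos: [483.8, -28.6, 174.1]
tool_rot: [3.083, 0.043, 1.549]
force: [-0.9, 0.0, 0.5]
width: 85.2
gripper_force: 0.0
[596.   120.13] 540 70
[558.39 111.63] 508 61
254 123
260 147
[483.79 -28.61 174.12] [3.08 0.04 1.55]
```

View pics/q.png

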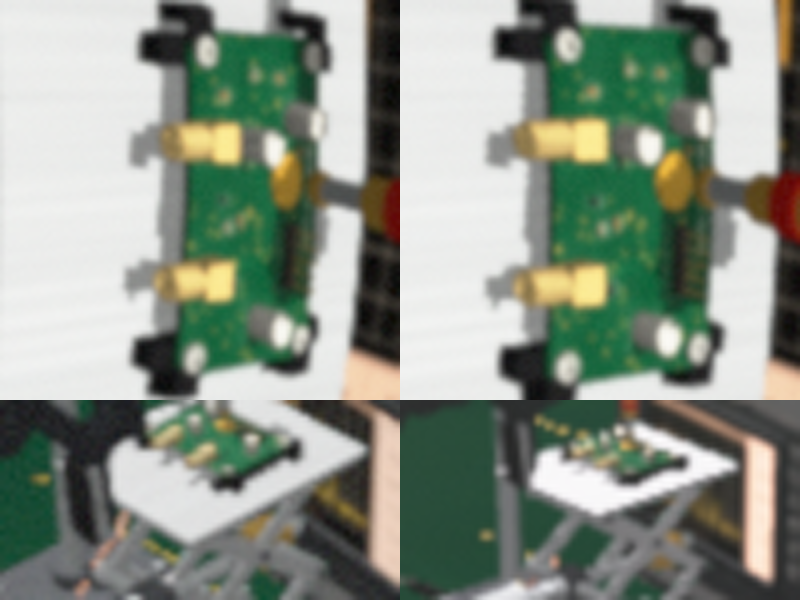

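```bash
python3 - <<'E'
from h import *
import pickle
np.set_printoptions(precision=2,suppress=True)
s1,_=pickle.load(open("q1.pkl","rb"));s2,_=pickle.load(open("q2.pkl","rb"))
for n,a,b in(("pad",(611.75,115.25),(576.5,106.25)),("tip",(617.2,116.5),(584,107.75)),("barrel",(633,119.25),(596,109.75))):
    print(n,*tri(ray("wrist",*a,s1),ray("wrist",*b,s2)))
# assume tip & pad & barrel on a vertical line: for xy of pad at z from view
for s,a in((s1,[(611.75,115.25),(617.2,116.5),(633,119.25)]),(s2,[(576.5,106.25),(584,107.75),(596,109.75)])):
    for z in (145,148):
        P=onz("wrist",*a[0],z,s); print(P,end=' ')
        for q in a[1:]:
            o,d=ray("wrist",*q,s); t=((P-o)[:2]@d[:2])/(d[:2]@d[:2]); print((o+t*d)[2],end=' ')
        print()
E
```

```text
pad [661.91  61.12 155.24] [np.float64(0.0076821646196856335), np.float64(0.0076821646196995955)]
tip [673.94  61.14 152.94] [np.float64(0.01512445840123942), np.float64(0.015124458401233798)]
barrel [652.    61.93 181.55] [np.float64(0.29735063444735377), np.float64(0.2973506344473524)]
[677.16  61.04 145.  ] 150.85638789227795 167.0215584901244 
[672.69  61.07 148.  ] 153.7446470314976 169.60138346984334 
[673.89  61.06 145.  ] 152.97638287436098 165.0778532289938 
[670.38  61.08 148.  ] 155.83407223470047 167.7196341990106
```

```bash
python3 - <<'E'
from h import *
import pickle
for f,a,b in(("q1.pkl",(606,114),(639,120.3)),("q2.pkl",(569,105),(604,111))):
    s,i=pickle.load(open(f,"rb")); n=int(b[0]-a[0])+1
    u=np.linspace(a[0],b[0],n).astype(np.float32); v=np.linspace(a[1],b[1],n).astype(np.float32)
    p=cv2.remap(i,u[None],v[None],1)[0]
    print([(int(x),*map(int,c)) for x,c in zip(u,p)])
E
```

```text
[(606, 62, 104, 39), (607, 57, 108, 90), (608, 52, 122, 144), (609, 48, 130, 167), (610, 43, 125, 162), (611, 35, 114, 149), (612, 42, 113, 146), (613, 40, 112, 145), (614, 41, 103, 128), (615, 38, 82, 89), (616, 41, 74, 72), (617, 34, 73, 83), (618, 33, 75, 94), (619, 47, 79, 96), (620, 69, 82, 90), (621, 78, 81, 82), (622, 80, 80, 78), (623, 80, 82, 78), (624, 80, 81, 77), (625, 80, 80, 78), (626, 79, 80, 78), (627, 79, 80, 77), (628, 79, 81, 78), (629, 69, 77, 81), (630, 47, 72, 87), (631, 28, 69, 88), (632, 27, 70, 90), (633, 28, 70, 91), (634, 25, 66, 88), (635, 20, 57, 92), (636, 14, 35, 93), (637, 10, 16, 95), (638, 13, 15, 97), (639, 7, 14, 97)]
[(569, 63, 105, 26), (570, 61, 103, 43), (571, 58, 111, 96), (572, 52, 126, 150), (573, 48, 132, 169), (574, 44, 127, 165), (575, 42, 119, 154), (576, 41, 116, 150), (577, 40, 114, 149), (578, 43, 115, 148), (579, 40, 112, 144), (580, 37, 103, 130), (581, 33, 84, 104), (582, 30, 75, 93), (583, 41, 82, 102), (584, 58, 88, 105), (585, 75, 85, 92), (586, 79, 80, 80), (587, 78, 79, 76), (588, 79, 79, 78), (589, 81, 80, 79), (590, 80, 80, 78), (591, 80, 80, 77), (592, 79, 80, 78), (593, 72, 80, 82), (594, 49, 73, 86), (595, 31, 71, 89), (596, 28, 70, 90), (597, 28, 70, 91), (598, 25, 68, 90), (599, 24, 60, 92), (600, 19, 40, 95), (601, 9, 17, 97), (602, 7, 11, 96), (603, 12, 11, 99), (604, 11, 14, 102)]
```

Scaled: -0.144 rad is -0.576.

```bash
python3 nudge.py '[[0,0,0,0,0,-0.576,85],[0,0,0,0,0,-0.576,85],[0,0,0,0,0,-0.576,85],[0,0,0,0,0,-0.576,85],[0,0,0,0,0,-0.576,85],[0,0,0,0,0,-0.576,85],[0,0,0,0,0,-0.576,85],[0,0,0,0,0,-0.576,85],[0,0,0,0,0,-0.576,85],[0,0,0,0,0,-0.576,85],[0,0,0,0,0,-0.576,85],[0,0,0,0,0,-0.576,85]]'; python3 nudge.py '[[0,0,0,0,0,0,85],[0,0,0,0,0,0,85]]'; cat > to.py <<'E'
import sys
from h import *
np.set_printoptions(precision=3,suppress=True)
st=ctrl.read_state(); T=R.from_euler("xyz",st["tool_rot"]); t=eval(sys.argv[1]); G=R.from_euler("xyz",[np.pi,0,t[3]])
print("shift",T.inv().apply(np.array(t[:3])-st["eef_pos"]),"after-turn shift",G.inv().apply(np.array(t[:3])-st["eef_pos"]),"rot",(T.inv()*G).as_rotvec(),st["qpos"])
E
python3 to.py '[496,31,29,-3.003]'; python3 - <<'E'
from h import *
np.set_printoptions(precision=1,suppress=True)
for n,f in(("scene","s4"),("side","d4")):
    im=cv2.imread(f"pics/{f}.png"); k,l,q,c=cv2.connectedComponentsWithStats(red(im))
    for i in range(1,k):
        if q[i,4]>40 and c[i][0]<300: print(n,q[i],c[i],proj(n,[502,31.5,36.5]))
im=ctrl.get_image("wrist"); k,l,q,c=cv2.connectedComponentsWithStats(red(im)); st=ctrl.read_state()
for i in range(1,k):
    if q[i,4]>40: print(q[i],c[i],onz("wrist",*c[i],36,st))
E
```

```text
clock: 18.45
eef_pos: [483.0, -28.7, 174.4]
tool_rot: [-3.089, 0.05, -2.998]
force: [-0.3, -0.5, 0.1]
width: 84.7
gripper_force: 0.0
clock: 18.65
eef_pos: [483.4, -28.7, 174.5]
tool_rot: [-3.09, 0.051, -3.008]
force: [-0.3, 0.2, 0.5]
width: 84.9
gripper_force: 0.0
shift [-13.001  64.949 143.204] after-turn shift [-20.716  57.412 145.498] rot [-0.051  0.051 -0.006] [ 0.451  0.533 -0.692  2.07   0.626  0.692  1.045]
scene [244 188  22  18 200] [254.9 195.8] [252.7 194.2]
side [262 200  16  13 118] [269.9 205.6] [267.2 204.3]
[ 369  178   28   59 1310] [382.4 207.9] [503.7  26.5  36. ]
[113 245  49  49 848] [136.3 268.1] [ 636.6 -260.7   36. ]
[628 364  12  10  77] [634.6 368.5] [866.3 877.8  36. ]
```

Scaled: 27 mm is 0.54, 35 mm is 0.7, -0.051 rad is -0.204.

```bash
python3 nudge.py '[[0,0,0,-0.204,0.204,-0.024,85],[-0.22,0.54,0,0,0,0,85],[-0.22,0.54,0.1,0,0,0,85],[0,0,0,0,0,0,85],[0,0,0.7,0,0,0,85],[0,0,0.7,0,0,0,85],[0,0,0,0,0,0,85]]'; python3 to.py '[497.5,27.5,29,-3.003]'
```

```text
clock: 19.4
eef_pos: [495.1, 26.8, 96.7]
tool_rot: [-3.14, -0.007, -3.001]
force: [-1.3, -0.7, 0.0]
width: 85.2
gripper_force: 0.0
shift [-3.01   0.502 67.702] after-turn shift [-2.515  0.389 67.723] rot [-0.002 -0.007  0.002] [ 0.294  0.697 -0.612  2.044  0.689  0.621  0.919]
```

```bash
python3 nudge.py '[[-0.04,0,0.6,0,0,0,85],[0,0,0.5,0,0,0,85],[0,0,0.24,0,0,0,85],[0,0,0,0,0,0,85],[0,0,0,0,0,0,20],[0,0,0,0,0,0,16],[0,0,0,0,0,0,16],[0,0,0,0,0,0,16],[0,0,0,0,0,0,16]]'
```

```text
clock: 20.3
eef_pos: [500.9, 27.9, 33.3]
tool_rot: [-3.14, 0.002, -3.0]
force: [1.5, -0.1, 0.8]
width: 19.5
gripper_force: 57.7
```

```bash
python3 nudge.py '[[0,0,0,0,0,0,40],[0,0,0,0,0,0,40],[0.06,0,0.06,0,0,0,40],[0.02,0,0.05,0,0,0,40],[0,0,0,0,0,0,40],[0,0,0,0,0,0,16],[0,0,0,0,0,0,16],[0,0,0,0,0,0,16],[0,0,0,0,0,0,16]]'
```

```text
clock: 21.2
eef_pos: [496.4, 27.3, 27.3]
tool_rot: [-3.14, 0.001, -3.0]
force: [0.2, -1.5, 0.3]
width: 21.5
gripper_force: 59.6
```

Scaled: -13.89 mm is -0.2778, -13.05 mm is -0.261.

```bash
python3 nudge.py '[[0,0.25,-0.004,0,0,0,16],[0,0.261,-0.097,0,0,0,16],[0,0.2128,-0.181,0,0,0,16],[0,0.139,-0.243,0,0,0,16],[0,0.0482,-0.276,0,0,0,16],[0,-0.0482,-0.276,0,0,0,16],[0,-0.139,-0.243,0,0,0,16],[0,-0.2128,-0.181,0,0,0,16],[0,-0.261,-0.098,0,0,0,16],[0,-0.2778,-0.0028,0,0,0,16],[0,-0.261,0.092,0,0,0,16],[0,-0.2128,0.176,0,0,0,16]]'
```

```text
clock: 22.4
eef_pos: [496.2, 3.8, 94.9]
tool_rot: [-3.141, -0.004, -2.996]
force: [-7.0, 1.1, 4.1]
width: 21.2
gripper_force: 59.8
```

```bash
python3 nudge.py '[[-0.03,0,0,0,0,0,16],[-0.03,0,0,0,0,0,16],[0,0,0,0,0,0,16],[0,0,0,0,0,0,16]]'
```

```text
clock: 22.8
eef_pos: [496.9, 2.5, 93.8]
tool_rot: [-3.139, -0.01, -2.997]
force: [-9.7, -2.8, 4.3]
width: 21.6
gripper_force: 59.8
```

```bash
cat > rise.py <<'E'
from h import *
np.set_printoptions(precision=2,suppress=True)
for n,f in(("scene","s4"),("side","d4")):
    a=cv2.imread(f"pics/{f}.png"); b=ctrl.get_image(n)
    # table right corner region (not hidden by the hand)
    u,v=np.int32(proj(n,[690,20,141])); t=a[v-14:v+12,u-18:u+26]
    U=4; A=cv2.resize(t,None,fx=U,fy=U,interpolation=2); B=cv2.resize(b[v-34:v+20,u-28:u+36],None,fx=U,fy=U,interpolation=2)
    m=cv2.matchTemplate(B,A,cv2.TM_CCOEFF_NORMED); _,s,_,l=cv2.minMaxLoc(m)
    print(n,s,l[0]/U-10,l[1]/U-20,"per 5mm",proj(n,[690,20,146])-proj(n,[690,20,141]))
E
python3 rise.py; python3 - <<'E'
from h import *
np.set_printoptions(precision=2,suppress=True)
st=ctrl.read_state(); print(st["torque"],st["force"])
r=[];w=[]
for n in("scene","side"):
    im=ctrl.get_image(n); k,l,q,c=cv2.connectedComponentsWithStats(red(im))
    for i in range(1,k):
        if q[i,4]>15 and c[i][0]<300: print(n,q[i],c[i])
    print([proj(n,st["eef_pos"]+[d*.99,d*.14,8]) for d in(-21,6,33)])
E
```

```text
scene 0.9845067262649536 0.0 -1.0 per 5mm [ 0.03 -1.73]
side 0.9819832444190979 0.0 -0.75 per 5mm [ 0.   -1.45]
[-0.55  2.49  0.23] [-10.26  -1.98   3.86]
scene [264 173   5   9  34] [265.94 176.94]
scene [247 178   8  12  51] [251.2 182.8]
[array([247.7 , 183.69]), array([256.97, 178.62]), array([265.97, 173.7 ])]
side [277 185   4   6  22] [278.36 187.5 ]
side [265 188   5   9  24] [267.38 191.12]
[array([263.65, 191.19]), array([270.92, 188.52]), array([278.01, 185.9 ])]
```

```bash
python3 - <<'E'
from h import *
np.set_printoptions(precision=2,suppress=True)
P=np.array([498.4,17.8,105.3])
for n,f in(("scene","s3"),("side","d3")):
    im=cv2.imread(f"pics/{f}.png"); k,l,q,c=cv2.connectedComponentsWithStats(red(im))
    for i in range(1,k):
        if q[i,4]>10 and c[i][0]<300: print(n,q[i],c[i])
    print([proj(n,P+[d*.99,d*.14,8]) for d in(-21,6,33)])
E
```

```text
scene [260 166   6   7  31] [262.58 168.97]
scene [243 169   8  12  58] [247.57 173.93]
[array([244.45, 176.15]), array([253.75, 171.21]), array([262.77, 166.42])]
side [275 179   4   6  19] [276.16 181.74]
side [262 181   5   8  26] [264.69 184.04]
[array([261.43, 185.76]), array([268.69, 183.16]), array([275.77, 180.63])]
```

Scaled: 13.5 mm is 0.27, 13.05 mm is 0.261.

```bash
python3 nudge.py '[[0,-0.139,0.238,0,0,0,16],[0,-0.0482,0.27,0,0,0,16],[0,0.0482,0.27,0,0,0,16],[0,0.139,0.238,0,0,0,16],[0,0.2128,0.176,0,0,0,16],[0,0.261,0.092,0,0,0,16],[0,0,0,0,0,0,16],[0,0,0,0,0,0,16]]'; python3 rise.py
```

```text
clock: 23.8
eef_pos: [497.0, 26.9, 30.0]
tool_rot: [-3.14, -0.003, -2.998]
force: [-6.0, -1.5, -0.9]
width: 21.6
gripper_force: 59.5
scene 0.9687647819519043 -0.25 -1.5 per 5mm [ 0.03 -1.73]
side 0.9656940698623657 0.0 -1.25 per 5mm [ 0.   -1.45]
```

```bash
python3 nudge.py '[[0,0.2778,-0.0028,0,0,0,16],[0,0.261,-0.098,0,0,0,16],[0,0.2128,-0.181,0,0,0,16],[0,0.139,-0.243,0,0,0,16],[0,0.0482,-0.276,0,0,0,16],[0,-0.0482,-0.276,0,0,0,16],[0,-0.139,-0.243,0,0,0,16],[0,-0.2128,-0.181,0,0,0,16],[0,-0.261,-0.098,0,0,0,16],[0,-0.2778,-0.0028,0,0,0,16],[0,-0.261,0.092,0,0,0,16],[0,-0.2128,0.176,0,0,0,16]]'; python3 nudge.py '[[0,-0.139,0.238,0,0,0,16],[0,-0.0482,0.27,0,0,0,16],[0,0.0482,0.27,0,0,0,16],[0,0.139,0.238,0,0,0,16],[0,0.2128,0.176,0,0,0,16],[0,0.261,0.092,0,0,0,16],[0,0,0,0,0,0,16],[0,0,0,0,0,0,16]]'; python3 rise.py
```

```text
clock: 25.1
eef_pos: [497.0, 3.0, 96.9]
tool_rot: [-3.14, -0.009, -2.997]
force: [-11.7, 0.2, 4.5]
width: 21.4
gripper_force: 59.9
clock: 25.9
eef_pos: [497.1, 26.9, 32.5]
tool_rot: [-3.14, -0.003, -2.998]
force: [-5.9, -1.3, -1.4]
width: 21.7
gripper_force: 59.6
scene 0.9231277108192444 0.0 -3.25 per 5mm [ 0.03 -1.73]
side 0.9170717000961304 0.0 -2.75 per 5mm [ 0.   -1.45]
```

```bash
python3 nudge.py '[[0,0.2778,-0.0028,0,0,0,16],[0,0.261,-0.098,0,0,0,16],[0,0.2128,-0.181,0,0,0,16],[0,0.139,-0.243,0,0,0,16],[0,0.0482,-0.276,0,0,0,16],[0,-0.0482,-0.276,0,0,0,16],[0,-0.139,-0.243,0,0,0,16],[0,-0.2128,-0.181,0,0,0,16],[0,-0.261,-0.098,0,0,0,16],[0,0,0,0,0,0,16],[0,0,0,0,0,0,16],[0,0,0,0,0,0,16]]'; python3 rise.py
```

```text
clock: 27.2
eef_pos: [491.0, 41.4, 112.3]
tool_rot: [-3.141, -0.01, -2.997]
force: [-14.4, 0.8, 7.1]
width: 21.6
gripper_force: 60.3
scene 0.9011682271957397 0.0 -4.25 per 5mm [ 0.03 -1.73]
side 0.8973065614700317 0.0 -3.5 per 5mm [ 0.   -1.45]
```

```bash
python3 nudge.py '[[0,0.13,0.04,0,0,0,16],[0,0.13,0.056,0,0,0,16],[0,0,0,0,0,0,16],[0,0,0,0,0,0,16],[0,0,0,0,0,0,16]]'; python3 rise.py
```

```text
clock: 27.8
eef_pos: [489.5, 53.5, 107.5]
tool_rot: [-3.14, -0.01, -2.998]
force: [-12.6, -0.5, 6.6]
width: 21.8
gripper_force: 60.5
scene 0.9041292071342468 0.0 -4.0 per 5mm [ 0.03 -1.73]
side 0.8991904258728027 0.0 -3.5 per 5mm [ 0.   -1.45]
```

Scaled: -2 mm is -0.04, -1 mm is -0.02.

```bash
python3 nudge.py '[[0,0,-0.04,0,0,0,16],[-0.02,0,-0.02,0,0,0,16],[0,0,0,0,0,0,16],[0,0,0,0,0,0,16]]'
```

```text
clock: 28.3
eef_pos: [490.4, 53.4, 110.0]
tool_rot: [-3.14, -0.01, -2.998]
force: [-11.4, 0.1, 1.0]
width: 21.9
gripper_force: 59.9
```

Scaled: 3 mm is 0.06.

```bash
python3 nudge.py '[[0.06,0,0,0,0,0,16],[0,0,0,0,0,0,16],[0,0,0,0,0,0,16]]'; python3 nudge.py '[[-0.06,0,0,0,0,0,16],[-0.04,0,0,0,0,0,16],[0,0,0,0,0,0,16],[0,0,0,0,0,0,16]]'; python3 - <<'E'
from h import *
np.set_printoptions(precision=2,suppress=True)
st=ctrl.read_state(); print(st["torque"],st["force"],st["eef_pos"])
for n in("scene","side"):
    im=ctrl.get_image(n); cv2.imwrite(f"pics/{n}6.png",im); k,l,q,c=cv2.connectedComponentsWithStats(red(im))
    for i in range(1,k):
        if q[i,4]>10 and c[i][0]<312: print(n,q[i],c[i])
    print([proj(n,st["eef_pos"]+[d*.99,d*.14,8]) for d in(-21,6,33)])
E
```

```text
clock: 28.6
eef_pos: [490.2, 53.4, 110.3]
tool_rot: [-3.141, -0.005, -2.998]
force: [-7.2, -0.2, -1.5]
width: 21.3
gripper_force: 59.6
clock: 29.0
eef_pos: [490.5, 53.4, 109.6]
tool_rot: [-3.139, -0.014, -2.998]
force: [-15.4, -0.3, 4.2]
width: 21.5
gripper_force: 60.2
[-0.11  3.74 -0.15] [-15.38  -0.26   4.19] [490.48  53.4  109.62]
scene [249 158   7   9  45] [251.64 161.82]
scene [233 162   8  12  49] [237.2  167.41]
[array([233.58, 168.35]), array([242.9, 163.6]), array([251.95, 158.99])]
side [267 175   4   7  23] [268.22 177.87]
side [255 178   5   8  23] [256.96 180.78]
[array([253.41, 180.97]), array([260.66, 178.47]), array([267.73, 176.03])]
```

```bash
python3 nudge.py '[[0.1,0,0,0,0,0,16],[0,0.194,0.136,0,0,0,16],[0,0.13,0.178,0,0,0,16],[0,0.072,0.268,0,0,0,16],[0,0,0,0,0,0,16],[0,0,0,0,0,0,16]]'; python3 rise.py
```

```text
clock: 29.7
eef_pos: [488.3, 73.4, 81.2]
tool_rot: [-3.141, -0.003, -2.998]
force: [-6.5, 0.2, -0.0]
width: 21.4
gripper_force: 60.0
scene 0.9031991958618164 0.0 -4.0 per 5mm [ 0.03 -1.73]
side 0.8988918662071228 0.0 -3.5 per 5mm [ 0.   -1.45]
```

The manual's scale: shifts go in shares of 50 mm and turns go in units of 0.25 rad. Converting my numbers, 8 mm is 0.16, 5 mm is 0.1.

```bash
python3 nudge.py '[[0.1,0,0,0,0,0,16],[0.16,0,0,0,0,0,16],[0.16,0,0,0,0,0,16],[0.16,0,0,0,0,0,16],[0.16,0,0,0,0,0,16],[0.16,0,0,0,0,0,16],[0.16,0,0,0,0,0,16],[0.16,0,0,0,0,0,16],[0,0,0,0,0,0,16]]'; python3 rise.py
```

```text
clock: 30.7
eef_pos: [429.0, 63.6, 81.2]
tool_rot: [-3.14, -0.001, -2.999]
force: [0.2, 0.6, -2.0]
width: 21.3
gripper_force: 59.6
scene 0.9032214283943176 0.0 -4.0 per 5mm [ 0.03 -1.73]
side 0.8988407254219055 0.0 -3.5 per 5mm [ 0.   -1.45]
```

```bash
python3 nudge.py '[[0.08,-0.86,0,0,0,0,16],[0.08,-0.86,0,0,0,0,16],[0.08,-0.86,0,0,0,0,16],[0.08,-0.86,0,0,0,0,16],[0.06,-0.82,0,0,0,0,16],[0,0,0.6,0,0,0,16],[0,0,0.5,0,0,0,16],[0,0,0.2,0,0,0,16],[0,0,0,0,0,0,16]]'
```

```text
clock: 31.7
eef_pos: [441.5, -149.1, 15.5]
tool_rot: [-3.141, -0.001, -2.999]
force: [0.2, 0.8, -1.1]
width: 21.4
gripper_force: 59.6
```

```bash
python3 nudge.py '[[0,0,0.08,0,0,0,16],[0,0,0.08,0,0,0,16],[0,0,0.06,0,0,0,16],[0,0,0.03,0,0,0,16],[0,0,0,0,0,0,16],[0,0,0,0,0,0,16]]'
```

```text
clock: 32.3
eef_pos: [444.3, -149.5, 7.8]
tool_rot: [-3.137, 0.006, -2.998]
force: [-3.9, 1.4, 38.6]
width: 21.4
gripper_force: 64.8
```

Scaled: -40 mm is -0.8, -30 mm is -0.6.

```bash
python3 nudge.py '[[0,0,-0.08,0,0,0,16],[0,0,0,0,0,0,16],[0,0,0,0,0,0,85],[0,0,0,0,0,0,85],[0,0,0,0,0,0,85],[0,0,-0.6,0,0,0,85],[0,0,-0.8,0,0,0,85],[0,0,-0.8,0,0,0,85],[0,0,-0.8,0,0,0,85],[0,0,0,0,0,0,85]]'; python3 - <<'E'
from h import *
np.set_printoptions(precision=1,suppress=True)
for n in("scene","side"):
    im=ctrl.get_image(n); cv2.imwrite(f"pics/{n}7.png",im); k,l,q,c=cv2.connectedComponentsWithStats(red(im))
    for i in range(1,k):
        if q[i,4]>40 and onz(n,*c[i],12)[0]<560: 
            b=cv2.minAreaRect(np.argwhere(l==i)[:,::-1].astype(np.float32)); print(n,q[i],onz(n,*c[i],12),[onz(n,*p,12)[:2] for p in cv2.boxPoints(b)])
E
python3 rise.py; python3 to.py '[483.8,-28.6,174.1,1.549]'
```

```text
clock: 33.3
eef_pos: [444.7, -149.7, 161.8]
tool_rot: [-3.138, 0.008, -3.0]
force: [0.6, 0.2, -0.8]
width: 85.2
gripper_force: 0.0
scene [264 245  25  21 261] [ 452.5 -147.9   12. ] [array([ 424.7, -135.5]), array([ 483.5, -128. ]), array([ 478.8, -159.7]), array([ 421.5, -166. ])]
side [275 236  19  14 148] [ 454.1 -150.2   12. ] [array([ 431.7, -132.8]), array([ 490.5, -121.9]), array([ 477.4, -164.5]), array([ 420.6, -173.8])]
scene 0.9026632308959961 0.0 -4.0 per 5mm [ 0.03 -1.73]
side 0.8984109163284302 0.0 -3.5 per 5mm [ 0.   -1.45]
shift [-59.609 113.736 -17.286] after-turn shift [121.919  40.355 -17.183] rot [-0.001 -0.001  1.734] [ 0.78   0.584 -0.751  2.079  0.615  0.711  1.34 ]
```

Scaled: 0.1445 rad is 0.578.

```bash
python3 nudge.py '[[0,0,0,0,0,0.578,85],[0,0,0,0,0,0.578,85],[0,0,0,0,0,0.578,85],[0,0,0,0,0,0.578,85],[0,0,0,0,0,0.578,85],[0,0,0,0,0,0.578,85],[0,0,0,0,0,0.578,85],[0,0,0,0,0,0.578,85],[0,0,0,0,0,0.578,85],[0,0,0,0,0,0.578,85],[0,0,0,0,0,0.578,85],[0,0,0,0,0,0.578,85]]'; python3 nudge.py '[[0.8,0.26,-0.12,0,0,0,85],[0.8,0.26,-0.12,0,0,0,85],[0.82,0.28,-0.1,0,0,0,85],[0,0,0,0,0,0,85],[0,0,0,0,0,0,85]]'; python3 - <<'E'
from h import *
import pickle
np.set_printoptions(precision=2,suppress=True)
st=ctrl.read_state(); im=ctrl.get_image("wrist"); pickle.dump((st,im),open("q3.pkl","wb")); cv2.imwrite("pics/q3.png",im); print(st["eef_pos"],st["tool_rot"])
s2,_=pickle.load(open("q2.pkl","rb"))
for s in(s2,st): print([proj("wrist",[672,61,z],s) for z in(147,159,167,172)])
a,b=proj("wrist",[672,61,150],st),proj("wrist",[672,61,178],st)
u=np.arange(int(a[0]),int(b[0])).astype(np.float32); v=(a[1]+(u-a[0])*(b[1]-a[1])/(b[0]-a[0])).astype(np.float32)
for dv in(-1,0,1,2):
    p=cv2.remap(im,u[None],v[None]+dv,1)[0]; print(dv,[(int(x),*map(int,c)) for x,c in zip(u,p)])
h=cv2.cvtColor(im,cv2.COLOR_BGR2HSV); w=((h[...,1]<60)&(h[...,2]>110)).astype(np.uint8)
k,l,q,c=cv2.connectedComponentsWithStats(w)
for i in range(1,k):
    P=onz("wrist",*c[i],13,st)
    if 100<q[i,4]<3000 and P[0]<600 and P[1]<-60: print(q[i],P)
k,l,q,c=cv2.connectedComponentsWithStats(red(im)); print([(q[i],onz("wrist",*c[i],13,st)) for i in range(1,k) if q[i,4]>50])
E
```

```text
clock: 34.7
eef_pos: [440.7, -149.2, 156.4]
tool_rot: [-3.139, 0.0, 1.544]
force: [-1.0, 0.3, 0.1]
width: 85.2
gripper_force: 0.0
clock: 35.2
eef_pos: [483.6, -28.2, 173.6]
tool_rot: [-3.14, 0.001, 1.553]
force: [-1.3, -2.0, -0.2]
width: 84.9
gripper_force: 0.0
[483.63 -28.16 173.58] [-3.14  0.    1.55]
[array([576.88, 106.44]), array([588.4 , 108.92]), array([596.46, 110.74]), array([601.66, 111.95])]
[array([585.54, 111.03]), array([596.96, 112.97]), array([604.97, 114.4 ]), array([610.15, 115.36])]
-1 [(588, 65, 106, 25), (589, 63, 103, 24), (590, 57, 93, 29), (591, 41, 78, 53), (592, 36, 84, 98), (593, 38, 105, 134), (594, 41, 111, 145), (595, 37, 104, 135), (596, 34, 87, 111), (597, 31, 77, 97), (598, 40, 78, 97), (599, 61, 86, 99), (600, 73, 82, 88), (601, 68, 79, 83), (602, 48, 71, 85), (603, 28, 70, 89), (604, 28, 72, 91), (605, 23, 69, 90), (606, 24, 65, 90), (607, 21, 54, 94), (608, 15, 32, 94), (609, 6, 15, 96), (610, 8, 12, 96), (611, 6, 10, 98), (612, 4, 11, 101), (613, 4, 21, 117), (614, 10, 35, 126), (615, 23, 60, 111)]
0 [(588, 66, 108, 26), (589, 63, 103, 23), (590, 
[... 1158 characters left out ...]
10, 136), (594, 42, 113, 146), (595, 38, 107, 139), (596, 34, 97, 127), (597, 34, 87, 111), (598, 33, 83, 105), (599, 50, 90, 111), (600, 61, 91, 107), (601, 62, 85, 97), (602, 46, 76, 93), (603, 32, 73, 92), (604, 25, 71, 91), (605, 27, 71, 93), (606, 24, 69, 93), (607, 20, 58, 93), (608, 14, 37, 95), (609, 14, 23, 99), (610, 2, 9, 96), (611, 6, 12, 99), (612, 10, 12, 102), (613, 7, 17, 116), (614, 12, 36, 129), (615, 20, 56, 116)]
[319 274  51  40 761] [ 505.78 -179.87   13.  ]
[ 35 385  16  15 103] [-363.96 -646.13   13.  ]
[(array([608, 108,   9,  15,  89], dtype=int32), array([882.  ,  68.06,  13.  ])), (array([272, 270,  49,  23, 883], dtype=int32), array([ 449.96, -149.29,   13.  ]))]
```

```bash
python3 -c "
from cell import ctrl
print(ctrl.finish_job())"
```

```text
the job is handed in; nothing more can be done
None
```

The job is handed in. I measured the plunger about 5.9 mm into its 10 mm barrel, which is inside the 2.5–7.5 mm window. The crank is off the shaft and lying flat on the bench, well clear of the jack. I stayed clear of the bottle and screwdriver but did not re-measure them, and `ctrl.finish_job()` returned no verdict.

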